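# Shut and clip the snack box

## Task

The snack box has been left open. Using only the fingertips, push its lid over until it is fully shut, and only then push the clip at its front down and in until it is fully closed against the box. Do not lift or tip the box or push it away from its place, do not press hard, and leave the standing dominoes, the bottle opener and the ashtray as they are.

Things in the scene. Friction and masses are not known exactly. Their poses are not given: they have to be found in the camera images.
- box: The snack box: a clear plastic tub full of biscuits, 120 deep (x) x 180 wide (y) x 70 mm high without lid, 0.7 to 1 kg in all, loose on the table; more than about 4 N sideways may slide it. Origin at the centre of its underside; z up, -x its front (clip side, roughly towards the robot), +x its back, where the lid is hinged.
- lid (a joint): Angle of the box's lid in rad: 0 fully shut (flat on the rim), growing as it swings up and back about the back edge; 1.57 upright, 1.95 its stop. It starts leaning back a little past upright. Stiff hinge: the lid stays at any angle it is left at; about 1 N at its front edge moves it.
- lid_hinge (a point): Middle of the lid's hinge line, 63 mm behind the box's centre and 70 mm above its underside, level with the lid's underside; its axes are the lid's own: -x from the hinge to the front edge, z out of the lid's outer (top) face.
- lid_edge (a point): Middle of the lid's front edge, on its outer (top) face, 128 mm from the hinge line. The lid is a flat clear plate with a grey frame, 8 mm thick, 188 mm wide along the box's y; shut, its flat top is 78 mm above the table.
- clip (a joint): Angle in rad of the clip, a grey flap hinged to the middle of the lid's front edge: 0 fully closed (straight down along the front wall when the lid is shut), growing as it swings outwards and up; 1.57 in line with the lid; 2.0 its stop. It starts open and stays at any angle it is left at, without springing back; about 1 N at its edge moves it.
- clip_edge (a point): Middle of the clip's free edge, outer face. Clip: 64 mm wide along the box's y, 29 mm from hinge to free edge, 4 mm thick, 6 mm at the lip on the free edge. Its hinge is parallel to the lid's and 131 mm from it. With the lid shut that hinge is 68 mm in front of the box's centre and 74 mm above the table; the closed clip's edge is 45 mm above the table.
- opener: Steel bottle opener lying flat, 142 x 48 x 6 mm, a loop head at +x. Origin under its middle. To be left alone.
- ashtray: Green ceramic ashtray, 106 mm across, 36 mm high. Origin at the centre of its underside. To be left alone.
- domino1: Domino 1 of eight white ones standing on end in a line, 25 mm apart, on a thin dark mat (240 x 70 x 3 mm, fixed) beside the box; 9 (x) x 22 (y) x 44 mm high, origin under its centre. To be left standing.
- domino2: Domino 2 of eight white ones standing on end in a line, 25 mm apart, on a thin dark mat (240 x 70 x 3 mm, fixed) beside the box; 9 (x) x 22 (y) x 44 mm high, origin under its centre. To be left standing.
- domino3: Domino 3 of eight white ones standing on end in a line, 25 mm apart, on a thin dark mat (240 x 70 x 3 mm, fixed) beside the box; 9 (x) x 22 (y) x 44 mm high, origin under its centre. To be left standing.
- domino4: Domino 4 of eight white ones standing on end in a line, 25 mm apart, on a thin dark mat (240 x 70 x 3 mm, fixed) beside the box; 9 (x) x 22 (y) x 44 mm high, origin under its centre. To be left standing.
- domino5: Domino 5 of eight white ones standing on end in a line, 25 mm apart, on a thin dark mat (240 x 70 x 3 mm, fixed) beside the box; 9 (x) x 22 (y) x 44 mm high, origin under its centre. To be left standing.
- domino6: Domino 6 of eight white ones standing on end in a line, 25 mm apart, on a thin dark mat (240 x 70 x 3 mm, fixed) beside the box; 9 (x) x 22 (y) x 44 mm high, origin under its centre. To be left standing.
- domino7: Domino 7 of eight white ones standing on end in a line, 25 mm apart, on a thin dark mat (240 x 70 x 3 mm, fixed) beside the box; 9 (x) x 22 (y) x 44 mm high, origin under its centre. To be left standing.
- domino8: Domino 8 of eight white ones standing on end in a line, 25 mm apart, on a thin dark mat (240 x 70 x 3 mm, fixed) beside the box; 9 (x) x 22 (y) x 44 mm high, origin under its centre. To be left standing.
There are look-alikes about, which are no part of the job. What is meant by the box is not pink, and is the larger of those in its own colour.

How it is judged (in metres and radians):
On the way, in this order (a step that is already met when the one before it is completed fails the run):
1. the lid is pushed fully shut (value of joint lid below 0.04 rad), for 0.2 s.
2. with the lid shut, the clip is pushed fully closed (value of joint lid below 0.04 rad and value of joint clip below 0.12 rad), for 0.2 s.
At the end, for the whole second after the job is handed in: The lid is shut to within 0.04 rad and the clip closed to within 0.12 rad; the box stands flat and at rest on the table within 40 mm of where it was; every domino stands upright (within 0.2 rad), and the dominoes, the opener and the ashtray are within 15 mm of where they were (all of step 2 and distance of box from where it was at the start of the episode below 0.04 m and angle between box's own z axis and vertical below 0.05 rad and height (world z) of box below 0.006 m and linear speed of box below 0.02 m/s and distance of each of domino1, domino2, domino3, domino4, domino5, domino6, domino7, domino8, opener, ashtray from where it was at the start of the episode below 0.015 m and angle between each of domino1, domino2, domino3, domino4, domino5, domino6, domino7, domino8's own z axis and vertical below 0.2 rad); the robot touches nothing.
It fails at once if the clip is folded down (below 0.35 rad) while the lid is still more than 0.12 rad open: its hook would jam on the rim (value of joint clip below 0.35 rad and value of joint lid above 0.12 rad).
It fails at once if the box is lifted 12 mm or tipped 0.15 rad (height (world z) of box above 0.012 m or angle between box's own z axis and vertical above 0.15 rad).
It fails at once if the box is pushed 50 mm or more from its place (distance of box from where it was at the start of the episode above 0.05 m).
It fails at once if the box, its lid or clip is pressed with more than 40 N (contact force between the arm and box above 40 N).
It fails at once if a domino, the opener or the ashtray is moved more than 20 mm, or a domino is knocked over (distance of any of domino1, domino2, domino3, domino4, domino5, domino6, domino7, domino8, opener, ashtray from where it was at the start of the episode above 0.02 m or angle between any of domino1, domino2, domino3, domino4, domino5, domino6, domino7, domino8's own z axis and vertical above 0.6 rad).
It also fails if it takes over 54 s, if anything falls off the work surface, if the arm or the gripper's body presses on something with over 40 N, if the wrist force passes 120 N, or if a joint passes its speed limit or range.

## Robot

A 6-joint arm with a two-finger parallel gripper is mounted at the origin on the work surface. World frame = base frame: x ahead of the robot, y to its left, z up, the work surface at z = 0. Lengths are in mm, angles in rad, forces in N, time in s.
With the tool pointing down it reaches from about 275 to 1000 mm from the base axis. Payload 8.4 kg.
Tool frame: the origin (TCP) lies midway between the tips of the shut fingers; the grasp point (between the pads) lies 19 mm behind it; z points along the fingers, y is the line along which they close (so a half turn about z gives the same grasp; the last joint's range is limited). The gripper opens to 85 mm and grips with 20 to 120 N. Pads are 22 mm wide; open, the fingers measure 114 mm over their backs; the gripper's body (76 mm by 85 mm) begins 54 mm behind the grasp point. The pads swing forward as they close: fully open they stand 13 mm farther back than shut.
Start: joints at [-1.301, 0.353, 1.633, -0, 1.155, -0.002], TCP at [167.79, -602.059, 231.281] pointing down, gripper open.
Joint ranges: [-2.63, 2.63], [-0.92, 2.1], [0.06, 2.66], [-1.3, 4.44], [0, 2.69], [-3.02, 3.02]. Speed limits (rad/s): [2.22, 2.22, 2.79, 3.14, 3.14, 3.14].

## Interface

Orientations are given as [roll, pitch, yaw] about the fixed x, y, z axes, in that order (R = Rz(yaw) Ry(pitch) Rx(roll)).
In Python, from rig import r, cams gives the robot as it stands. The module is installed in compiled form; this text tells all that it offers.
- The arm moves only by the tool send_rows, never from a script. Its argument "targets" is one flat list of numbers, 7 for each row, row after row: the shift along the tool's x, y, z in m, then the turn, a rotation vector about the tool's x, y, z in rad, then the opening, from -1 (shut) to 1 (fully open). In form: [tx, ty, tz, wx, wy, wz, fingers, tx, ty, tz, wx, wy, wz, fingers, ...]. A call has 1 to 12 rows; each row is the pose to reach, as a shift and turn from the pose commanded when the call began, along the tool's axes at that moment; what a row does not reach only later rows make up. A row lasts 1/12 s, in which the tool goes at most 41.7 mm and 7.16 degrees, less where a joint would pass 70% of its speed; a pose out of reach is approached as far as the arm can. A call with a gripper value outside its range is refused whole. The fingers move at their own pace and stop on an object; "grip_force" is the grip in N (left out, the last holds). Time passes only in rows, so rows that repeat a pose let the fingers close. It gives the time, the measured TCP pose, the force, the opening and the grip force at its end, in the units of the state.
- r.sense(): the state, without advancing time (a new reading comes with each control period).
- cams.grab_frame(name): name is "scene" or "top" or "wrist"; returns a dict with "color" (480x640x3 uint8, blue, green, red), "fx", "fy", "cx", "cy" (pixels), "xyz" and "attitude" of the camera in the world. Camera axes: x right, y down, z forward; pixel columns grow to the right and rows downward; lengths in mm; the calibration is good to about 2 mm. A picture is of the moment at which its call begins. There is no depth.
- r.sign_off(): hands the job in; it is judged then, once.
The state is a dict: "clock": time; "qpos": joint angles; "qvel": joint speeds; "joint_efforts": joint torques, N m; "eef_pos": TCP position; "tcp_rot": TCP orientation; "contact_force": force on the tool from outside, world axes, zero at the start; "wrist_torque": the same for the moment, N m; "opening": opening from 0.0 (shut) to 1.0 (fully open); "grasp_force": force on a finger pad.
Only numpy, scipy, OpenCV 4.12 (cv2) and the standard library are available. Lean on these libraries where they do the work, as an engineer would, in place of code of your own. Each camera call takes 0.05 s, during which the arm holds its last target. There are 200 camera calls.

## Working session

There is one attempt and no reset: what is moved stays moved. The work goes in short steps, Python scripts to look and compute and a tool call to move; the robot and the scene stay as the last step left them, time stands still between calls to the robot, and variables do not carry over. Pictures are saved under pics/ and viewed, at most 10 in all, crops included, and the job is handed in when it is done.

Besides the shell and the picture viewer there is one more tool, called after "Request:" by a JSON object that holds its "method" and its "body", one argument or row to a line. send_rows: Moves the arm, as the interface text tells. Its arguments: {"type":"object","properties":{"targets":{"type":"array"},"grip_force":{"type":"number"}},"required":["targets"]}

```bash
mkdir -p pics
cat > h.py <<'E'
import numpy as np, cv2
from scipy.spatial.transform import Rotation as R
from rig import r, cams
def rot(a):
    a=np.array(a,float)
    return a if a.shape==(3,3) else (R.from_quat(a).as_matrix() if a.size==4 else R.from_euler('xyz',a).as_matrix())
def ray(f,p):
    d=rot(f['attitude'])@np.array([(p[0]-f['cx'])/f['fx'],(p[1]-f['cy'])/f['fy'],1.])
    return np.array(f['xyz'],float),d
def onz(f,p,z):
    o,d=ray(f,p); return o+d*(z-o[2])/d[2]
def proj(f,X):
    c=rot(f['attitude']).T@(np.array(X,float)-np.array(f['xyz'])); return np.array([f['fx']*c[0]/c[2]+f['cx'],f['fy']*c[1]/c[2]+f['cy']])
def tri(*fp):
    A=0;b=0
    for f,p in fp:
        o,d=ray(f,p); d=d/np.linalg.norm(d); M=np.eye(3)-np.outer(d,d); A=A+M;b=b+M@o
    return np.linalg.solve(A,b)
E
python3 - <<'E'
from h import *
import pickle
for n in ("scene","top"):
    f=cams.grab_frame(n); cv2.imwrite(f'pics/{n}0.png',f['color']); pickle.dump(f,open(f'{n}0.pkl','wb'))
    print(n,f['xyz'],f['attitude'],f['fx'],f['cx'],f['cy'])
print(r.sense())
E
```

```text
scene [1198.79558892 -254.85009009  744.11322884] [-2.25467554 -0.0121415   1.19785639] 551.8246404021394 326.5749581414767 236.8732699042911
top [ 222.71690415   28.34526472 1463.18739384] [-2.96906579  0.01038913 -1.55145255] 571.0448207994211 326.62722491405833 234.24476288858617
{'clock': 0.1, 'qpos': array([-1.30133153e+00,  3.53624858e-01,  1.63405245e+00, -4.10778884e-06,
        1.15518813e+00, -2.41049566e-03]), 'qvel': array([-0.00138698, -0.00090643, -0.00197699, -0.00090895, -0.00034505,
        0.00122092]), 'joint_efforts': array([-2.26325383e-04, -6.06360054e+01, -3.42819393e+01,  2.01699231e-05,
        4.02509206e-03, -7.83193990e-07]), 'eef_pos': array([ 167.71656259, -601.63852162,  230.61116577]), 'tcp_rot': array([-3.14031986e+00,  6.87915595e-07,  2.71876950e-01]), 'contact_force': array([-0.3425361 , -0.91356024, -0.20554733]), 'wrist_torque': array([-0.02312287, -0.01340562,  0.02448381]), 'grasp_force': 0.0, 'opening': 0.9988527728226037}
```

View pics/scene0.png

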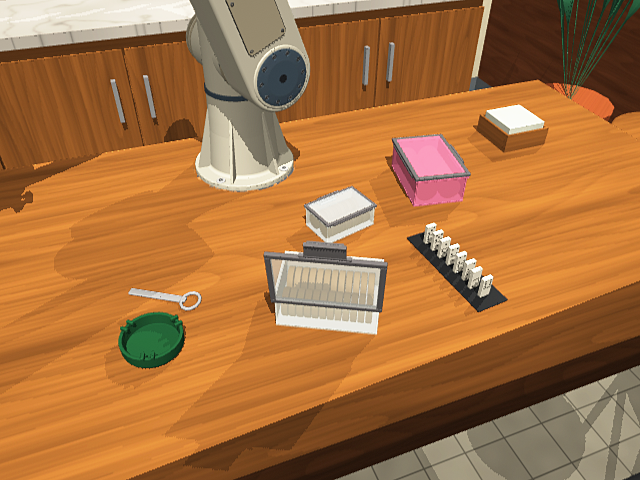

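View pics/top0.png

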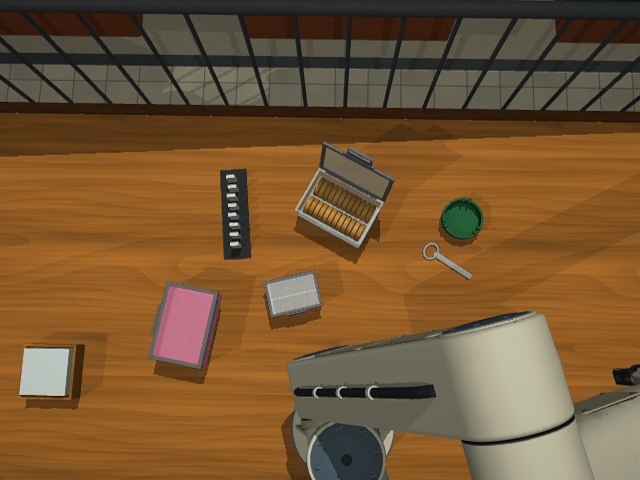

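The scene view shows the open box at about (328,290), with the lid leaning and the clip at (325,250). The dominoes are at (458,260), the ashtray at (152,338) and the opener at (165,298). In the top view the box is at (343,210), its front rim runs from (297,210) to (360,245), and the clip is at (360,157).

Run:
```python
from h import *
import pickle
t=pickle.load(open('top0.pkl','rb'))['color'][135:255,285:405]; s=pickle.load(open('scene0.pkl','rb'))['color'][235:340,258:393]
a=cv2.resize(t,None,fx=5,fy=5,interpolation=cv2.INTER_NEAREST)
cv2.imwrite('pics/ct.png',a)
cv2.imwrite('pics/cs.png',cv2.resize(s,None,fx=5,fy=5,interpolation=cv2.INTER_NEAREST))
```

```text
(no output)
```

View pics/ct.png

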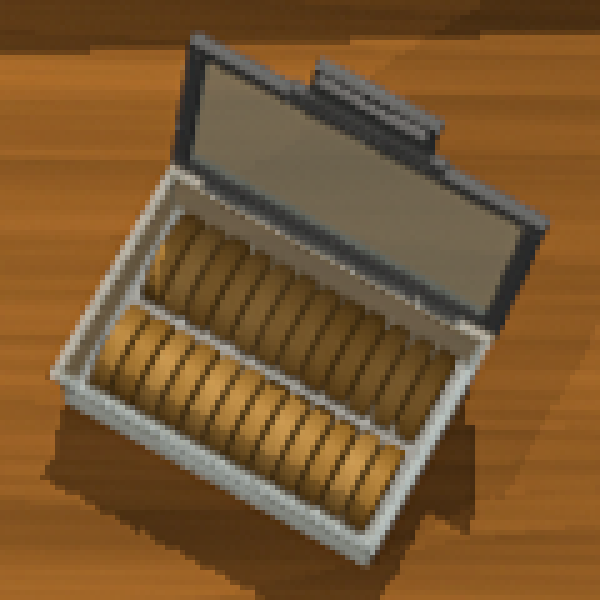

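View pics/cs.png

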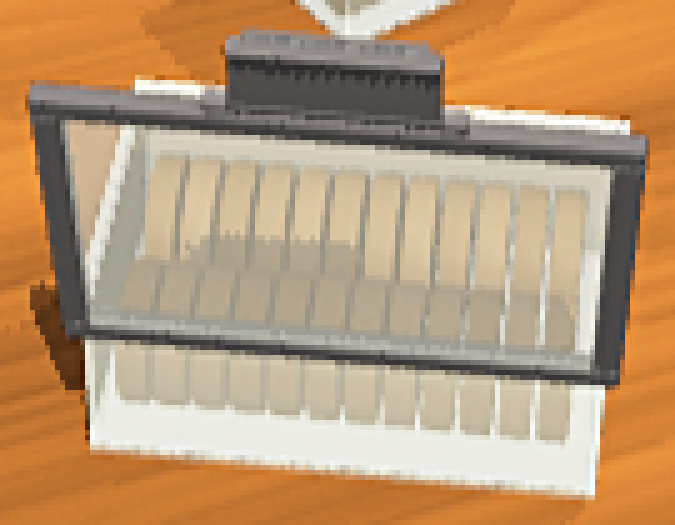

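The top crop shows rim corners at crop (55,375), (370,545), (493,335) and (175,168), with lid edge ends at (195,35) and (548,222). In the scene crop the lid's edge ends are at (648,140) and (32,85), and the clip's tip runs from (230,37) to (442,50).

Run:
```python
from h import *
import pickle
t=pickle.load(open('top0.pkl','rb'));s=pickle.load(open('scene0.pkl','rb'))
T=lambda x,y:(t,(x/5+285-.4,y/5+135-.4)); S=lambda x,y:(s,(x/5+258-.4,y/5+235-.4))
P=[onz(*T(*p),70) for p in [(55,373),(368,545),(493,335),(175,168)]]
for p in P: print('rim',p.round(1))
fl,fr,br,bl=P
print('sides',np.linalg.norm(fl-fr),np.linalg.norm(br-bl),np.linalg.norm(fl-bl),np.linalg.norm(fr-br))
c=np.mean(P,0); d=(fl-fr)+(bl-br); yaw=np.arctan2(-d[0],d[1]); d2=(bl-fl)+(br-fr); print('c',c,'yaw',yaw,np.arctan2(d2[1],d2[0]))
print('bottom back corners',[onz(*S(*p),0).round(1) for p in [(90,450),(595,495)]])
L=tri(T(195,35),S(648,140)); Rr=tri(T(548,222),S(32,85)); print('lidedge',L,Rr,np.linalg.norm(L-Rr))
C1=tri(T(318,60),S(442,50)); C2=tri(T(441,126),S(230,37)); print('clip',C1,C2,np.linalg.norm(C1-C2))
u=np.array([np.cos(yaw),np.sin(yaw),0])
h=c+63*u; h[2]=70
for X in ((L+Rr)/2,(C1+C2)/2):
    v=X-h; print('from hinge', v@u, v[2], 'lid-ish angle', np.arctan2(v[2],-(v@u)))
# others
for n,p in (('dom',[(231,177),(234,248)]),):
    print([onz(t,q,47).round(0) for q in p])
print('mat',[onz(t,q,3).round(0) for q in [(221,170),(245,170),(250,257),(224,259)]])
print('ash',onz(t,(462,219),36).round(0),'op',onz(t,(431,250),3).round(0),onz(t,(470,277),3).round(0))
print('smallbox',[onz(t,q,60).round(0) for q in [(264,284),(315,272),(321,300),(272,317)]])
```

```text
rim [527.3 126.2  70. ]
rim [443.1 -30.9  70. ]
rim [550.4 -92.2  70. ]
rim [634.3  68.6  70. ]
sides 178.20605494721227 181.34783976438993 121.55939167411962 123.64779661005262
c [538.79046816  17.91677597  70.        ] yaw -0.4862996083051181 -0.5069496276803318
bottom back corners [array([550.6, -89.2,   0. ]), array([633.5,  70.5,  -0. ])]
lidedge [661.9512725   58.17132372 195.09751116] [ 574.39031453 -105.95588336  195.92076586] 186.025103721025
clip [638.90559146   0.89782706 229.02156882] [609.55874349 -54.43288634 227.20557945] 62.65798551571477
from hinge 26.71741439120498 125.50913851165723 lid-ish angle 1.7805378724301077
from hinge 33.41985318594386 158.1135741333257 lid-ish angle 1.7790965826292227
[array([614., 296.,  47.]), array([430., 280.,  47.])]
mat [array([645., 332.,   3.]), array([646., 268.,   3.]), array([414., 245.,   3.]), array([407., 312.,   3.])]
ash [ 516. -295.   36.] op [ 440. -221.    3.] [ 372. -320.    3.]
smallbox [array([340., 199.,  60.]), array([372.,  74.,  60.]), array([303.,  58.,  60.]), array([260., 177.,  60.])]
```

```bash
cat >> h.py <<'E'
YAW=-0.495; C=np.array([539.,18.,0]); U=np.array([np.cos(YAW),np.sin(YAW),0]); V=np.array([-U[1],U[0],0]); Z=np.array([0,0,1.])
def W(b,l,z): return C+b*U+l*V+z*Z          # box frame -> world
def att(a): return R.from_rotvec(V*a)*R.from_matrix(np.c_[V,U,-Z])  # tilt a: tip points towards -U
def lidpt(th,rr,off=0): return (63-rr*np.cos(th)+(8+off)*np.sin(th), 0, 70+rr*np.sin(th)+(8+off)*np.cos(th))
def rows(tg):
    s=r.sense(); p=np.array(s['eef_pos']); q=R.from_matrix(rot(s['tcp_rot']))
    print('t',round(s['clock'],2),'tcp',p.round(1),'F',np.round(s['contact_force'],1),'open',round(s['opening'],2))
    b=p-C; print(' box frame',(b@U).round(1),(b@V).round(1),b[2].round(1))
    for X,a in tg:
        print(np.round(q.inv().apply(np.array(X)-p)/1000,4),(q.inv()*att(a)).as_rotvec().round(3))
E
python3 - <<'E'
from h import *
rows([((690,-65,300),.6),(W(*lidpt(1.78,105,30)),.6)])
E
```

```text
t 0.1 tcp [ 167.7 -601.6  230.6] F [-0.3 -0.9 -0.2] open 1.0
 box frame -32.4 -721.6 230.6
[ 0.6472 -0.3768 -0.0689] [ 0.566 -0.241 -0.779]
[ 0.6119 -0.4125  0.0663] [ 0.566 -0.241 -0.779]
```

Request:
{"method": "send_rows", "body": {
  "targets": [0.647, -0.377, -0.069, 0.566, -0.241, -0.779, -1, 0.647, -0.377, -0.069, 0.566, -0.241, -0.779, -1, 0.647, -0.377, -0.069, 0.566, -0.241, -0.779, -1, 0.647, -0.377, -0.069, 0.566, -0.241, -0.779, -1, 0.647, -0.377, -0.069, 0.566, -0.241, -0.779, -1, 0.647, -0.377, -0.069, 0.566, -0.241, -0.779, -1, 0.647, -0.377, -0.069, 0.566, -0.241, -0.779, -1, 0.647, -0.377, -0.069, 0.566, -0.241, -0.779, -1, 0.647, -0.377, -0.069, 0.566, -0.241, -0.779, -1, 0.647, -0.377, -0.069, 0.566, -0.241, -0.779, -1, 0.647, -0.377, -0.069, 0.566, -0.241, -0.779, -1, 0.647, -0.377, -0.069, 0.566, -0.241, -0.779, -1]
}}

```text
clock: 1.1
eef_pos: [516.0, -243.2, 276.8]
tcp_rot: [-2.541, 0.0, 1.076]
contact_force: [0.4, -1.0, -0.7]
opening: -0.002
grasp_force: 0.0
```

Run:
```python
from h import *
rows([((690,-65,300),.6)]); print(r.sense()['qpos'].round(2))
```

```text
t 1.1 tcp [ 516.  -243.2  276.8] F [ 0.4 -1.  -0.7] open -0.0
 box frame 103.9 -240.8 276.8
[ 0.2395  0.0433 -0.0579] [-0.     0.001 -0.   ]
[-0.46  0.58  1.3   0.02  1.85  0.04]
```

Request:
{"method": "send_rows", "body": {
  "targets": [0.24, 0.043, -0.058, 0, 0, 0, -1, 0.24, 0.043, -0.058, 0, 0, 0, -1, 0.24, 0.043, -0.058, 0, 0, 0, -1, 0.24, 0.043, -0.058, 0, 0, 0, -1, 0.24, 0.043, -0.058, 0, 0, 0, -1, 0.24, 0.043, -0.058, 0, 0, 0, -1, 0.24, 0.043, -0.058, 0, 0, 0, -1, 0.24, 0.043, -0.058, 0, 0, 0, -1, 0.24, 0.043, -0.058, 0, 0, 0, -1]
}}

```text
clock: 1.85
eef_pos: [688.6, -66.4, 299.8]
tcp_rot: [-2.541, 0.001, 1.076]
contact_force: [0.5, -0.3, -0.4]
opening: 0.004
grasp_force: 0.0
```

Run:
```python
from h import *
rows([(W(*lidpt(1.78,105,45)),.6),(W(*lidpt(1.75,105,25)),.6)]); print(r.sense()['qpos'].round(2))
f=cams.grab_frame('scene'); cv2.imwrite('pics/s1.png',f['color'])
```

```text
t 1.85 tcp [688.6 -66.4 299.8] F [ 0.5 -0.3 -0.4] open 0.0
 box frame 171.8 -3.2 299.8
[0.0034 0.0491 0.1338] [-0.     0.001 -0.   ]
[0.0034 0.0273 0.1418] [-0.     0.001 -0.   ]
[-0.18  0.76  0.94  0.19  2.01  0.34]
```

View pics/s1.png

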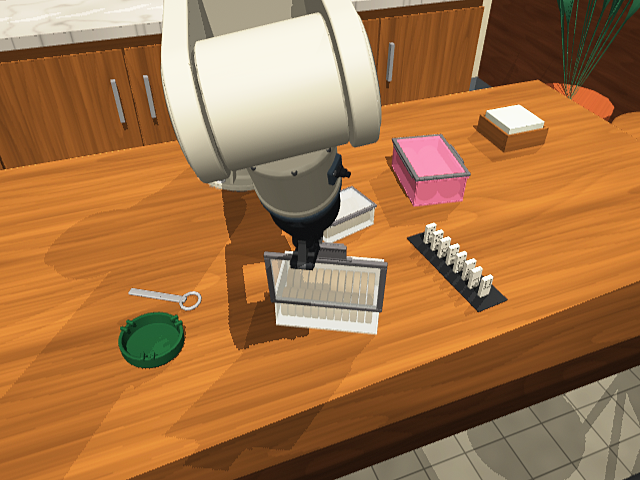

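The picture shows the gripper tip near (305,265), behind and above the lid. Lid, dominoes, opener and ashtray are unmoved. Next I lower it behind the lid.

Request:
{"method": "send_rows", "body": {
  "targets": [0.003, 0.049, 0.134, 0, 0, 0, -1, 0.003, 0.049, 0.134, 0, 0, 0, -1, 0.003, 0.049, 0.134, 0, 0, 0, -1, 0.003, 0.049, 0.134, 0, 0, 0, -1, 0.003, 0.049, 0.134, 0, 0, 0, -1, 0.003, 0.049, 0.134, 0, 0, 0, -1, 0.003, 0.049, 0.134, 0, 0, 0, -1]
}}

```text
clock: 2.48
eef_pos: [660.4, -48.2, 164.5]
tcp_rot: [-2.545, -0.001, 1.074]
contact_force: [-0.5, 0.0, 0.0]
opening: -0.001
grasp_force: 0.0
```

```bash
cat >> h.py <<'E'
def arc(ths,rr=105): rows([(W(*lidpt(t,rr,14.5*abs(np.sin(t-.6)))),.6) for t in ths])
E
python3 - <<'E'
from h import *
arc([1.8,1.75,1.7,1.6,1.5,1.4,1.3,1.2])
E
```

```text
t 2.48 tcp [660.4 -48.2 164.5] F [-0.5  0.   0. ] open -0.0
 box frame 138.2 -0.6 164.5
[ 0.0006 -0.0268  0.0147] [ 0.003 -0.001 -0.001]
[ 0.0006 -0.0323  0.0159] [ 0.003 -0.001 -0.001]
[ 0.0006 -0.0378  0.0173] [ 0.003 -0.001 -0.001]
[ 0.0005 -0.0485  0.021 ] [ 0.003 -0.001 -0.001]
[ 0.0005 -0.0589  0.026 ] [ 0.003 -0.001 -0.001]
[ 0.0005 -0.0688  0.0321] [ 0.003 -0.001 -0.001]
[ 0.0005 -0.078   0.0393] [ 0.003 -0.001 -0.001]
[ 0.0005 -0.0864  0.0475] [ 0.003 -0.001 -0.001]
```

Request:
{"method": "send_rows", "body": {
  "targets": [0, -0.009, 0.005, 0, 0, 0, -1, 0, -0.018, 0.01, 0, 0, 0, -1, 0, -0.025, 0.014, 0, 0, 0, -1, 0, -0.029, 0.015, 0, 0, 0, -1, 0, -0.033, 0.016, 0, 0, 0, -1, 0, -0.038, 0.0175, 0, 0, 0, -1, 0, -0.043, 0.019, 0, 0, 0, -1, 0, -0.048, 0.021, 0, 0, 0, -1, 0, -0.053, 0.0235, 0, 0, 0, -1, 0, -0.059, 0.026, 0, 0, 0, -1, 0, -0.064, 0.029, 0, 0, 0, -1, 0, -0.069, 0.032, 0, 0, 0, -1]
}}

```text
clock: 3.48
eef_pos: [592.9, -11.1, 174.9]
tcp_rot: [-2.542, 0.0, 1.076]
contact_force: [0.8, -1.3, -0.9]
opening: -0.001
grasp_force: 0.4
```

Run:
```python
from h import *
arc([1.3,1.2,1.1,1.0,.9,.8,.7,.6,.5,.4])
```

```text
t 3.48 tcp [592.9 -11.1 174.9] F [ 0.8 -1.3 -0.9] open -0.0
 box frame 61.3 0.0 174.9
[-0.     -0.0085  0.0046] [ 0.001  0.    -0.   ]
[-0.     -0.0169  0.0129] [ 0.001  0.    -0.   ]
[-0.     -0.0244  0.0221] [ 0.001  0.    -0.   ]
[-0.     -0.0308  0.0321] [ 0.001  0.    -0.   ]
[-0.     -0.0361  0.0428] [ 0.001  0.    -0.   ]
[-0.     -0.0402  0.054 ] [ 0.001  0.    -0.   ]
[-0.     -0.0429  0.0656] [ 0.001  0.    -0.   ]
[-0.     -0.0444  0.0775] [ 0.001  0.    -0.   ]
[-0.     -0.0449  0.0866] [ 0.001  0.    -0.   ]
[-0.     -0.0445  0.0957] [ 0.001  0.    -0.   ]
```

Request:
{"method": "send_rows", "body": {
  "targets": [0, -0.0085, 0.0045, 0, 0, 0, -1, 0, -0.013, 0.0085, 0, 0, 0, -1, 0, -0.017, 0.013, 0, 0, 0, -1, 0, -0.021, 0.0175, 0, 0, 0, -1, 0, -0.0245, 0.022, 0, 0, 0, -1, 0, -0.028, 0.027, 0, 0, 0, -1, 0, -0.031, 0.032, 0, 0, 0, -1, 0, -0.0335, 0.0375, 0, 0, 0, -1, 0, -0.036, 0.043, 0, 0, 0, -1, 0, -0.038, 0.0485, 0, 0, 0, -1, 0, -0.04, 0.054, 0, 0, 0, -1, 0, -0.043, 0.0655, 0, 0, 0, -1]
}}

```text
clock: 4.48
eef_pos: [530.1, 23.0, 145.1]
tcp_rot: [-2.544, -0.0, 1.075]
contact_force: [0.8, -0.3, 0.5]
opening: -0.001
grasp_force: 0.3
```

Run:
```python
from h import *
arc([.6,.5,.4,.3,.2,.1,.05,0])
f=cams.grab_frame('scene'); cv2.imwrite('pics/s2.png',cv2.resize(f['color'][180:400,180:480],None,fx=2.5,fy=2.5))
```

```text
t 4.48 tcp [530.1  23.  145.1] F [ 0.8 -0.3  0.5] open -0.0
 box frame -10.2 0.2 145.1
[-0.0002 -0.0022  0.0126] [ 0.002 -0.    -0.   ]
[-0.0002 -0.0027  0.0217] [ 0.002 -0.    -0.   ]
[-0.0002 -0.0023  0.0308] [ 0.002 -0.    -0.   ]
[-0.0002 -0.0012  0.0399] [ 0.002 -0.    -0.   ]
[-0.0002  0.0007  0.0489] [ 0.002 -0.    -0.   ]
[-0.0002  0.0034  0.0578] [ 0.002 -0.    -0.   ]
[-0.0002  0.005   0.0622] [ 0.002 -0.    -0.   ]
[-0.0002  0.0069  0.0666] [ 0.002 -0.    -0.   ]
```

View pics/s2.png

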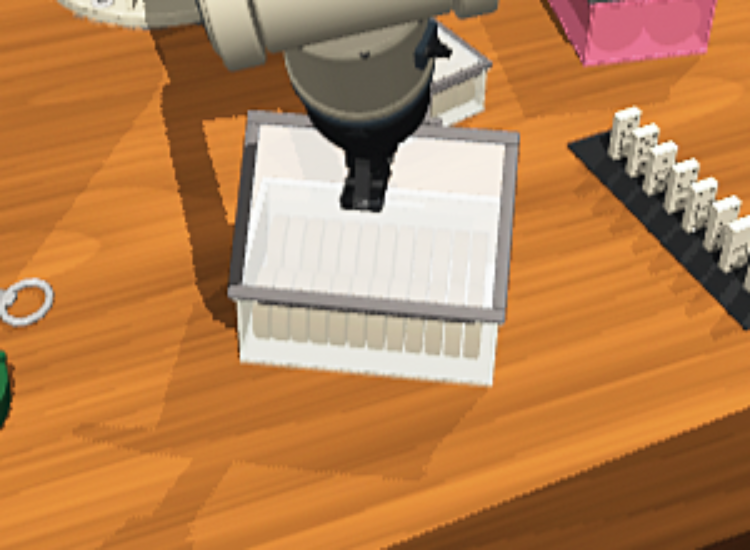

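The lid is following the fingertip, which is at (360,200) in the crop, at about 0.7 rad. The box has not moved.

Request:
{"method": "send_rows", "body": {
  "targets": [0, -0.001, 0.007, 0, 0, 0, -1, 0, -0.002, 0.0125, 0, 0, 0, -1, 0, -0.0025, 0.0175, 0, 0, 0, -1, 0, -0.0025, 0.022, 0, 0, 0, -1, 0, -0.0025, 0.0265, 0, 0, 0, -1, 0, -0.002, 0.031, 0, 0, 0, -1, 0, -0.0015, 0.0355, 0, 0, 0, -1, 0, -0.001, 0.04, 0, 0, 0, -1, 0, 0, 0.0445, 0, 0, 0, -1, 0, 0.001, 0.049, 0, 0, 0, -1, 0, 0.002, 0.0535, 0, 0, 0, -1, 0, 0.003, 0.0565, 0, 0, 0, -1]
}}

```text
clock: 5.53
eef_pos: [503.5, 37.1, 96.2]
tcp_rot: [-2.542, 0.001, 1.076]
contact_force: [0.9, -0.2, 0.1]
opening: 0.002
grasp_force: 0.1
```

Run:
```python
from h import *
arc([.1,.05,0,-.03,-.06])
```

```text
t 5.53 tcp [503.5  37.1  96.2] F [ 0.9 -0.2  0.1] open 0.0
 box frame -40.3 -0.1 96.2
[0.0001 0.0007 0.0005] [ 0.  0. -0.]
[0.0001 0.0023 0.0049] [ 0.  0. -0.]
[0.0001 0.0042 0.0092] [ 0.  0. -0.]
[0.0001 0.0054 0.0118] [ 0.  0. -0.]
[0.0001 0.0067 0.0143] [ 0.  0. -0.]
```

Request:
{"method": "send_rows", "body": {
  "targets": [0, 0.001, 0.002, 0, 0, 0, -1, 0, 0.002, 0.004, 0, 0, 0, -1, 0, 0.003, 0.006, 0, 0, 0, -1, 0, 0.004, 0.008, 0, 0, 0, -1, 0, 0.004, 0.009, 0, 0, 0, -1, 0, 0.004, 0.009, 0, 0, 0, -1, 0, 0.004, 0.009, 0, 0, 0, -1]
}}

```text
clock: 6.12
eef_pos: [502.3, 37.8, 87.0]
tcp_rot: [-2.542, 0.0, 1.076]
contact_force: [-0.1, 0.3, 0.3]
opening: 0.0
grasp_force: 0.0
```

Request:
{"method": "send_rows", "body": {
  "targets": [0, 0.0006, 0.0008, 0, 0, 0, -1, 0, 0.0012, 0.0016, 0, 0, 0, -1, 0, 0.0017, 0.0025, 0, 0, 0, -1, 0, 0.0017, 0.0025, 0, 0, 0, -1]
}}

```text
clock: 6.45
eef_pos: [502.2, 37.8, 83.8]
tcp_rot: [-2.542, 0.0, 1.076]
contact_force: [0.1, 0.0, -0.4]
opening: 0.002
grasp_force: 0.0
```

Request:
{"method": "send_rows", "body": {
  "targets": [0, 0.0006, 0.0008, 0, 0, 0, -1, 0, 0.0012, 0.0016, 0, 0, 0, -1, 0, 0.0012, 0.0016, 0, 0, 0, -1]
}}

```text
clock: 6.7
eef_pos: [502.3, 37.7, 81.8]
tcp_rot: [-2.542, 0.0, 1.076]
contact_force: [-0.8, 0.8, 0.6]
opening: -0.002
grasp_force: 0.0
```

Request:
{"method": "send_rows", "body": {
  "targets": [0, 0.0006, 0.0008, 0, 0, 0, -1, 0, 0.0012, 0.0016, 0, 0, 0, -1, 0, 0.0012, 0.0016, 0, 0, 0, -1]
}}

```text
clock: 6.95
eef_pos: [502.4, 37.8, 81.0]
tcp_rot: [-2.542, 0.0, 1.076]
contact_force: [-1.2, -0.7, 10.0]
opening: -0.001
grasp_force: 4.8
```

Run:
```python
from h import *
print(r.sense()['contact_force'])
f=cams.grab_frame('scene'); cv2.imwrite('pics/s3.png',cv2.resize(f['color'][200:350,220:430],None,fx=3.8,fy=3.8))
```

```text
[-1.24209085 -0.67438806 10.03539768]
```

View pics/s3.png

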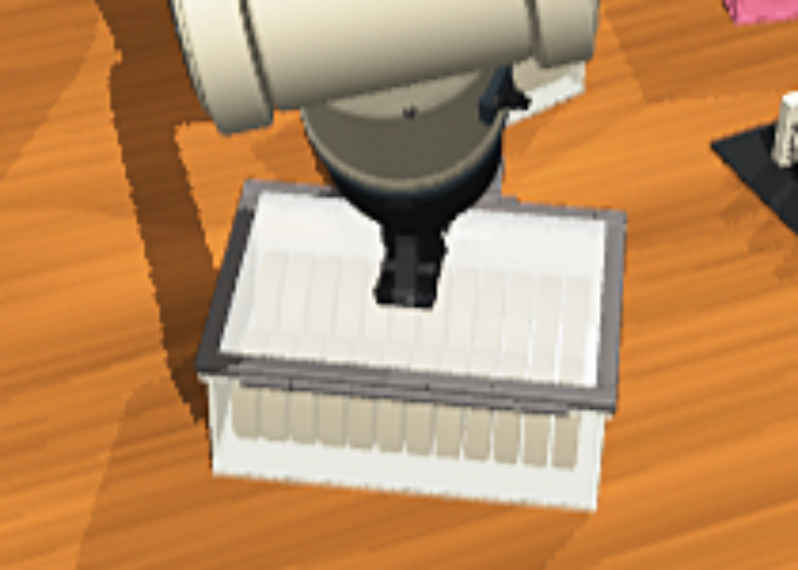

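The lid looks flat on the rim with 10 N vertical contact, so it is shut. I back off upward, then go in front with the opposite tilt.

Request:
{"method": "send_rows", "body": {
  "targets": [0, -0.017, -0.024, 0, 0, 0, -1, 0, -0.034, -0.048, 0, 0, 0, -1, 0, -0.051, -0.074, 0, 0, 0, -1, 0, -0.062, -0.09, 0, 0, 0, -1, 0, -0.062, -0.09, 0, 0, 0, -1]
}}

```text
clock: 7.42
eef_pos: [504.1, 37.9, 193.1]
tcp_rot: [-2.548, -0.002, 1.076]
contact_force: [1.0, 0.4, 1.0]
opening: -0.002
grasp_force: 0.0
```

Run:
```python
from h import *
rows([(W(-130,0,190),-.4)])
```

```text
t 7.42 tcp [504.1  37.9 193.1] F [1.  0.4 1. ] open -0.0
 box frame -40.2 0.9 193.1
[-0.0009 -0.0727  0.0528] [-0.994 -0.003  0.   ]
```

Request:
{"method": "send_rows", "body": {
  "targets": [0, -0.073, 0.053, -1, 0, 0, -1, 0, -0.073, 0.053, -1, 0, 0, -1, 0, -0.073, 0.053, -1, 0, 0, -1, 0, -0.073, 0.053, -1, 0, 0, -1, 0, -0.073, 0.053, -1, 0, 0, -1, 0, -0.073, 0.053, -1, 0, 0, -1, 0, -0.073, 0.053, -1, 0, 0, -1, 0, -0.073, 0.053, -1, 0, 0, -1, 0, -0.073, 0.053, -1, 0, 0, -1, 0, -0.073, 0.053, -1, 0, 0, -1, 0, -0.073, 0.053, -1, 0, 0, -1]
}}

```text
clock: 8.33
eef_pos: [422.1, 81.3, 186.4]
tcp_rot: [2.742, 0.001, 1.078]
contact_force: [-0.5, 0.1, 0.3]
opening: -0.0
grasp_force: 0.0
```

Run:
```python
from h import *
rows([(W(-92,0,110),-.4)]); print(r.sense()['qpos'].round(2),r.sense()['tcp_rot'])
t=cams.grab_frame('wrist');s=cams.grab_frame('scene')
print('scene proj', [proj(s,W(*p)).round(0) for p in [(-99,32,76),(-99,-32,76),(-65,94,78),(-65,-94,78),(63,94,78),(63,-94,78)]])
print('wrist proj', [proj(t,W(*p)).round(0) for p in [(-97,32,76),(-97,-32,76),(-65,94,78),(-65,-94,78),(63,94,78)]])
a=np.hstack([cv2.resize(s['color'][200:350,220:430],(420,300)),cv2.resize(t['color'],(380,300))])
cv2.imwrite('pics/s4.png',a)
```

```text
t 8.33 tcp [422.1  81.3 186.4] F [-0.5  0.1  0.3] open -0.0
 box frame -132.9 0.2 186.4
[-0.0002  0.008   0.0863] [-0.001  0.     0.002]
[ 0.44 -0.01  2.27 -0.51  0.7   1.29] [2.74243852e+00 1.06608789e-03 1.07774913e+00]
scene proj [array([353., 241.]), array([319., 238.]), array([385., 255.]), array([284., 246.]), array([381., 305.]), array([270., 294.])]
wrist proj [array([307., 193.]), array([308., 284.]), array([354.,  93.]), array([348., 354.]), array([505.,  99.])]
```

View pics/s4.png

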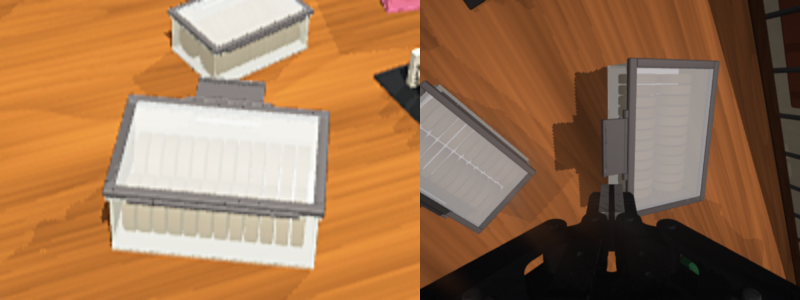

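The lid is flat and shut. The clip stands straight out in front: in the scene half it spans (198,78)–(265,83), matching the prediction, and in the wrist half it is at (615,147). Next I compute the clip arc.

```bash
cat >> h.py <<'E'
def clip(phis,rho=22):
    T=[]
    for p in phis:
        o=3+5*abs(np.cos(p+.4)); T.append((W(-68-rho*np.sin(p)-o*np.cos(p),0,74-rho*np.cos(p)+o*np.sin(p)),-.4))
    rows(T)
E
python3 - <<'E'
from h import *
clip([1.57,1.4,1.2,1.0,.8,.6,.4,.2,.1,0])
E
```

```text
t 8.43 tcp [423.2  80.9 186.8] F [ 0.6 -0.1 -0. ] open -0.0
 box frame -131.8 0.4 186.8
[-0.0003 -0.0035  0.1156] [-0.  0. -0.]
[-0.0003 -0.0056  0.1197] [-0.  0. -0.]
[-0.0003 -0.007   0.1249] [-0.  0. -0.]
[-0.0003 -0.0075  0.1287] [-0.  0. -0.]
[-0.0003 -0.0074  0.1322] [-0.  0. -0.]
[-0.0003 -0.0067  0.1358] [-0.  0. -0.]
[-0.0003 -0.0054  0.1394] [-0.  0. -0.]
[-0.0003 -0.0034  0.1429] [-0.  0. -0.]
[-0.0003 -0.0022  0.1445] [-0.  0. -0.]
[-0.0003 -0.0007  0.146 ] [-0.  0. -0.]
```

Request:
{"method": "send_rows", "body": {
  "targets": [0, -0.001, 0.035, 0, 0, 0, -1, 0, -0.002, 0.07, 0, 0, 0, -1, 0, -0.0035, 0.1, 0, 0, 0, -1, 0, -0.0035, 0.108, 0, 0, 0, -1, 0, -0.0035, 0.112, 0, 0, 0, -1, 0, -0.0035, 0.1155, 0, 0, 0, -1, 0, -0.0056, 0.1195, 0, 0, 0, -1, 0, -0.007, 0.1225, 0, 0, 0, -1, 0, -0.007, 0.125, 0, 0, 0, -1, 0, -0.0075, 0.127, 0, 0, 0, -1, 0, -0.0075, 0.1285, 0, 0, 0, -1]
}}

```text
clock: 9.35
eef_pos: [461.9, 60.2, 66.3]
tcp_rot: [2.739, -0.0, 1.075]
contact_force: [2.2, -5.0, 3.5]
opening: -0.003
grasp_force: 3.9
```

Run:
```python
from h import *
clip([.8,.6,.4,.2,.1,0])
```

```text
t 9.35 tcp [461.9  60.2  66.3] F [ 2.2 -5.   3.5] open -0.0
 box frame -87.9 0.5 66.3
[-0.0005 -0.0009  0.0041] [ 0.003 -0.    -0.001]
[-0.0005 -0.0003  0.0078] [ 0.003 -0.    -0.001]
[-0.0005  0.001   0.0113] [ 0.003 -0.    -0.001]
[-0.0005  0.003   0.0148] [ 0.003 -0.    -0.001]
[-0.0005  0.0042  0.0164] [ 0.003 -0.    -0.001]
[-0.0005  0.0057  0.018 ] [ 0.003 -0.    -0.001]
```

Request:
{"method": "send_rows", "body": {
  "targets": [0, 0, 0, 0, 0, 0, -1, 0, 0, 0, 0, 0, 0, -1]
}}

```text
clock: 9.52
eef_pos: [461.8, 60.1, 66.3]
tcp_rot: [2.739, -0.0, 1.075]
contact_force: [3.8, -5.1, 1.8]
opening: 0.002
grasp_force: 3.3
```

Run:
```python
from h import *
print(r.sense()['contact_force'],r.sense()['wrist_torque'])
t=cams.grab_frame('wrist');s=cams.grab_frame('scene')
a=np.hstack([cv2.resize(s['color'][200:350,220:430],(420,300)),cv2.resize(t['color'][150:420,150:530],(380,300))])
cv2.imwrite('pics/s5.png',a)
```

```text
[ 3.84254216 -5.12430904  1.79905014] [-0.69627268 -0.5759285  -0.18576135]
```

View pics/s5.png

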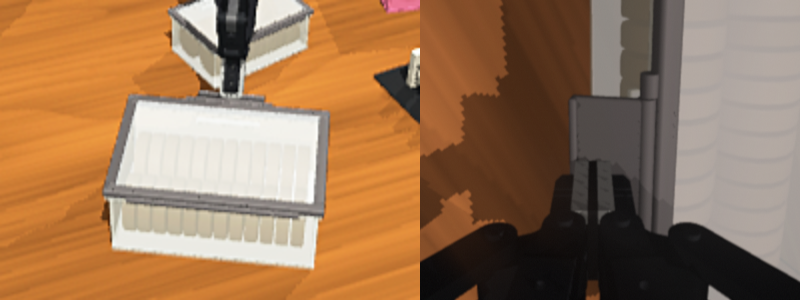

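The clip is being pushed down, with the fingertip resting on it at (590,170) in the wrist half. The sideways force suggests the tip is catching on the lip, so I shift nearer the clip's hinge.

Run:
```python
from h import *
clip([1.1,1.0,.8,.6,.4,.2,.1,0,-.1],19)
```

```text
t 9.62 tcp [461.8  60.1  66.4] F [ 3.8 -4.4  1.1] open 0.0
 box frame -88.0 0.4 66.4
[-0.0004  0.0022 -0.0012] [ 0.003 -0.    -0.   ]
[-0.0004  0.002   0.0002] [ 0.003 -0.    -0.   ]
[-0.0004  0.0019  0.0032] [ 0.003 -0.    -0.   ]
[-0.0004  0.0023  0.0062] [ 0.003 -0.    -0.   ]
[-0.0004  0.0032  0.0093] [ 0.003 -0.    -0.   ]
[-0.0004  0.0047  0.0124] [ 0.003 -0.    -0.   ]
[-0.0004  0.0057  0.0139] [ 0.003 -0.    -0.   ]
[-0.0004  0.0069  0.0153] [ 0.003 -0.    -0.   ]
[-0.0004  0.0083  0.0166] [ 0.003 -0.    -0.   ]
```

Request:
{"method": "send_rows", "body": {
  "targets": [0, 0.002, -0.001, 0, 0, 0, -1, 0, 0.002, 0, 0, 0, 0, -1, 0, 0.002, 0.0015, 0, 0, 0, -1, 0, 0.002, 0.003, 0, 0, 0, -1, 0, 0.002, 0.0045, 0, 0, 0, -1, 0, 0.0023, 0.006, 0, 0, 0, -1, 0, 0.0023, 0.006, 0, 0, 0, -1]
}}

```text
clock: 10.2
eef_pos: [464.5, 58.1, 60.4]
tcp_rot: [2.741, 0.001, 1.076]
contact_force: [-0.7, 0.5, 0.8]
opening: -0.0
grasp_force: 0.2
```

Run:
```python
from h import *
clip([.6,.5,.4,.2,.1,0,-.1],19)
```

```text
t 10.2 tcp [464.5  58.1  60.4] F [-0.7  0.5  0.8] open -0.0
 box frame -84.6 -0.2 60.4
[ 0.0002  0.0015 -0.0006] [0.    0.001 0.   ]
[0.0002 0.0019 0.001 ] [0.    0.001 0.   ]
[0.0002 0.0025 0.0025] [0.    0.001 0.   ]
[0.0002 0.004  0.0056] [0.    0.001 0.   ]
[0.0002 0.005  0.0071] [0.    0.001 0.   ]
[0.0002 0.0062 0.0085] [0.    0.001 0.   ]
[0.0002 0.0076 0.0098] [0.    0.001 0.   ]
```

Forces are now small. Continuing the arc.

Request:
{"method": "send_rows", "body": {
  "targets": [0, 0.0015, 0.001, 0, 0, 0, -1, 0, 0.0025, 0.0025, 0, 0, 0, -1, 0, 0.003, 0.004, 0, 0, 0, -1, 0, 0.004, 0.0055, 0, 0, 0, -1, 0, 0.005, 0.007, 0, 0, 0, -1, 0, 0.006, 0.0085, 0, 0, 0, -1, 0, 0.006, 0.0085, 0, 0, 0, -1]
}}

```text
clock: 10.78
eef_pos: [471.7, 53.7, 54.9]
tcp_rot: [2.742, 0.001, 1.075]
contact_force: [-5.8, 3.4, 3.5]
opening: -0.001
grasp_force: 3.6
```

Run:
```python
from h import *
rows([(W(-75,0,52),-.4),(W(-72,0,52),-.4)])
```

```text
t 10.78 tcp [471.7  53.7  54.9] F [-5.8  3.4  3.5] open -0.0
 box frame -76.2 -0.6 54.9
[ 0.0006 -0.      0.0031] [-0.     0.001 -0.   ]
[0.0006 0.0027 0.0043] [-0.     0.001 -0.   ]
```

Run:
```python
from h import *
rows([(W(-79,0,54),-.4),(W(-79,0,50),-.4),(W(-76.5,0,50),-.4),(W(-75,0,50),-.4)])
```

```text
t 10.78 tcp [471.7  53.7  54.9] F [-5.8  3.4  3.5] open -0.0
 box frame -76.2 -0.6 54.9
[ 0.0006 -0.0029 -0.0003] [-0.     0.001 -0.   ]
[ 0.0006 -0.0045  0.0034] [-0.     0.001 -0.   ]
[ 0.0006 -0.0022  0.0044] [-0.     0.001 -0.   ]
[ 0.0006 -0.0008  0.005 ] [-0.     0.001 -0.   ]
```

Request:
{"method": "send_rows", "body": {
  "targets": [0, -0.003, 0, 0, 0, 0, -1, 0, -0.0045, 0.0035, 0, 0, 0, -1, 0, -0.003, 0.004, 0, 0, 0, -1, 0, -0.002, 0.0045, 0, 0, 0, -1, 0, -0.001, 0.005, 0, 0, 0, -1, 0, -0.001, 0.005, 0, 0, 0, -1, 0, -0.001, 0.005, 0, 0, 0, -1]
}}

```text
clock: 11.37
eef_pos: [472.9, 53.3, 50.2]
tcp_rot: [2.741, 0.001, 1.075]
contact_force: [-4.7, 2.4, 0.7]
opening: 0.001
grasp_force: 2.5
```

Request:
{"method": "send_rows", "body": {
  "targets": [0, -0.01, -0.002, 0, 0, 0, -1, 0, -0.02, -0.02, 0, 0, 0, -1, 0, -0.03, -0.05, 0, 0, 0, -1, 0, -0.03, -0.09, 0, 0, 0, -1, 0, -0.03, -0.13, 0, 0, 0, -1, 0, -0.03, -0.16, 0, 0, 0, -1, 0, -0.03, -0.16, 0, 0, 0, -1]
}}

```text
clock: 11.95
eef_pos: [395.4, 98.3, 191.2]
tcp_rot: [2.737, -0.007, 1.077]
contact_force: [1.0, 0.2, 0.4]
opening: -0.001
grasp_force: 0.0
```

Run:
```python
from h import *
s0=r.sense(); print(s0['clock'],s0['eef_pos'].round(0),s0['contact_force'].round(1))
w=cams.grab_frame('wrist');s=cams.grab_frame('scene')
print('wrist clip edge at phi 0/.12/.4:', [[proj(w,W(-68-29*np.sin(p)-4*np.cos(p),l,74-29*np.cos(p)+4*np.sin(p))).round(0) for l in (32,-32)] for p in (0,.12,.4)])
print('lid edge',[proj(w,W(-65,l,78)).round(0) for l in (94,-94)], 'back',[proj(w,W(63,l,78)).round(0) for l in (94,-94)])
print('scene back bottom', [proj(s,W(60,l,0)).round(1) for l in (90,-90)], 'lid edge',[proj(s,W(-65,l,78)).round(1) for l in (94,-94)])
cv2.imwrite('pics/s6.png',np.vstack([np.hstack([cv2.resize(s['color'][200:350,220:430],(400,286)),cv2.resize(s['color'][200:380,100:520],(400,286))]),cv2.resize(w['color'][60:420,200:680],(800,314*1))[:314]]) if 0 else np.hstack([cv2.resize(s['color'][200:350,220:430],(320,228),interpolation=cv2.INTER_CUBIC),cv2.resize(w['color'],(480,228))]) if 0 else np.hstack([np.vstack([cv2.resize(s['color'][200:350,220:430],(320,228)),cv2.resize(s['color'],(320,240))]),cv2.resize(w['color'][40:430,200:600],(480,468))]))
```

```text
11.95 [395.  98. 191.] [1.  0.2 0.4]
wrist clip edge at phi 0/.12/.4: [[array([357., 186.]), array([355., 263.])], [array([353., 187.]), array([352., 264.])], [array([346., 188.]), array([345., 266.])]]
lid edge [array([391., 101.]), array([380., 346.])] back [array([527., 105.]), array([498., 318.])]
scene back bottom [array([375.9, 334.3]), array([275.1, 324.1])] lid edge [array([384.6, 254.7]), array([283.9, 245.7])]
```

View pics/s6.png

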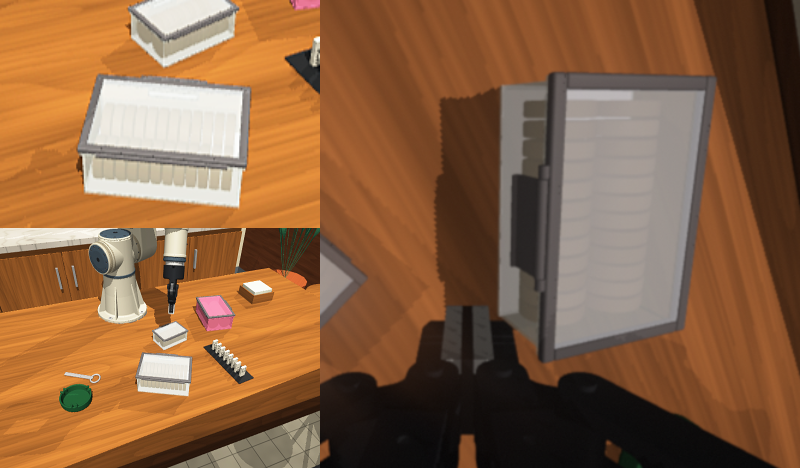

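The final picture shows the lid flat. The clip is folded against the front wall: its edge is at crop (512,175)–(512,268), full-image column about 360, against 357 predicted for fully closed. The box is in place and the dominoes are standing, so I hand in.

```bash
python3 -c "
from rig import r
print(r.sign_off())"
```

```text
the job is handed in; nothing more can be done
None
```

The lid is shut and the clip is closed as far as the last pictures and contact forces show; the box looks in place, nothing else appears disturbed, and the job was handed in at about 12 s with no verdict returned.

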